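Pair the spice jars in the caddy and lift it level

TASK

Find the two matching tall spice jars and stand one in each end pocket of the wooden carrying caddy, setting them down rather than dropping them in. Then take the caddy by the grip on top of its centre post, lift it straight up until its underside is about 10 cm above the worktop, and finish while still holding it there, steady and level, with both jars standing in it. Leave the short shaker and the jam jar standing where they are.

Things in the scene. Friction and masses are not known exactly. Their poses are not given: they have to be found in the camera images.
- caddy: Loose wooden carrying caddy on the worktop, 66 x 246 mm, 162 mm high, about 0.4 kg. Origin: centre of its underside; z up through the centre post (16 mm thick, carries the grip), y along its length, x across. Floor top 10 mm up; walls 6 mm thick, tops 45 mm up. Two square pockets, 54 x 54 mm inside, centred 90 mm either side of the post along y.
- caddy_handle (a point): Centre of the caddy's grip block, 150 mm above its underside, on the post's axis; axes as the caddy's. The block is 18 mm thick along caddy x (fingers close along this), 46 mm long along caddy y, 24 mm high (138 to 162 mm above the underside). A jar standing in a pocket reaches 116 mm above the underside.
- pocket_left (a point): Centre of the floor of the pocket on the caddy's +y end (10 mm above the caddy's underside). Axes as the caddy's.
- pocket_right (a point): Centre of the floor of the pocket on the caddy's -y end (10 mm above the caddy's underside). Axes as the caddy's.
- spice_jar_1: One of the two matching tall round spice jars with a wide cap: 45 mm diameter, 106 mm high (cap from 85 mm up), about 0.11 kg, loose, upright on the worktop. Origin: centre of its underside; z up. Either jar may go in either pocket.
- spice_jar_2: The other matching spice jar, the same shape: 44 mm diameter, 105 mm high, about 0.11 kg, loose, upright on the worktop. Origin: centre of its underside; z up.
- shaker: Bystander: a shorter waisted shaker with a domed grey perforated top, 44 mm diameter, 90 mm high, loose. Origin: centre of its underside. Leave it alone.
- jam_jar: Bystander: a stout jam jar with a wide lid, 65 mm diameter, 94 mm high, loose. Origin: centre of its underside. Leave it alone.
- cabinet_edge (a point): Fixed point on the lower front edge of the wall cabinets that hang over the back of the worktop: the edge runs level along world y over the whole worktop, 0.46 m above it. Keep the arm and wrist in front of it (nearer the robot).
There are look-alikes about, which are no part of the job. Leave any pink look-alike of the spice_jar_1 alone.

How it is judged (in metres and radians):
On the way, in this order (a step that is already met when the one before it is completed fails the run):
1. both spice jars stand in the caddy's two pockets, let go, while the caddy still stands on the worktop ((distance between spice_jar_1 and pocket_left below 0.012 m or distance between spice_jar_1 and pocket_right below 0.012 m) and angle between the z axis of each of spice_jar_1, spice_jar_2 and the z axis of caddy, either way round below 0.15 rad and contact force between the fingers and spice_jar_1 below 0.5 N and (distance between spice_jar_2 and pocket_left below 0.012 m or distance between spice_jar_2 and pocket_right below 0.012 m) and contact force between the fingers and spice_jar_2 below 0.5 N and height (world z) of caddy below 0.015 m and angle between caddy's own z axis and vertical below 0.1 rad), for 0.2 s.
2. the gripper has lifted the caddy clear of the worktop by more than 60 mm with both jars in it ((distance between spice_jar_1 and pocket_left below 0.012 m or distance between spice_jar_1 and pocket_right below 0.012 m) and angle between the z axis of each of spice_jar_1, spice_jar_2 and the z axis of caddy, either way round below 0.15 rad and contact force between the fingers and spice_jar_1 below 0.5 N and (distance between spice_jar_2 and pocket_left below 0.012 m or distance between spice_jar_2 and pocket_right below 0.012 m) and contact force between the fingers and spice_jar_2 below 0.5 N and height (world z) of caddy above 0.06 m and contact force between the fingers and caddy above 2 N), for 0.2 s.
At the end, for the whole second after the job is handed in: Gripper holds the caddy, underside 60 to 150 mm up, within 180 mm of its start, tilted under 0.12 rad, under 30 mm/s and 0.2 rad/s; fingers off both spice jars, each upright within 12 mm of a pocket's centre; shaker and jam jar upright within 40 mm of start, off the caddy (all of step 2 and height (world z) of caddy below 0.15 m and angle between caddy's own z axis and vertical below 0.12 rad and linear speed of caddy below 0.03 m/s and angular speed of caddy below 0.2 rad/s and distance of caddy from where it was at the start of the episode below 0.18 m and contact force between caddy and shaker below 0.3 N and distance of each of shaker, jam_jar from where it was at the start of the episode below 0.04 m and angle between each of shaker, jam_jar's own z axis and vertical below 0.2 rad and contact force between caddy and jam_jar below 0.3 N); the arm keeps its last pose, push and grip.
It fails at once if the shaker is shoved more than 40 mm or knocked over (distance of shaker from where it was at the start of the episode above 0.04 m or angle between shaker's own z axis and vertical above 0.5 rad).
It fails at once if the jam jar is shoved more than 40 mm or knocked over (distance of jam_jar from where it was at the start of the episode above 0.04 m or angle between jam_jar's own z axis and vertical above 0.5 rad).
It fails at once if a spice jar is let go more than 25 mm above the pocket floor (z of spice_jar_1 in the frame of caddy above 0.035 m and contact force between each of the fingers, the arm and spice_jar_1 below 0.1 N).
It fails at once if a spice jar is let go more than 25 mm above the pocket floor (z of spice_jar_2 in the frame of caddy above 0.035 m and contact force between each of the fingers, the arm and spice_jar_2 below 0.1 N).
It also fails if it takes over 67 s, if anything falls off the work surface, if the arm or the gripper's body presses on something with over 40 N, if the wrist force passes 120 N, or if a joint passes its speed limit or range.

ROBOT

A 6-joint arm with a two-finger parallel gripper is mounted at the origin on a cart in front of the work surface, level with it; the furniture and walls round the work are solid. World frame = base frame: x ahead of the robot, y to its left, z up, the work surface at z = 0. Lengths are in mm, angles in rad, forces in N, time in s.
With the tool pointing down it reaches from about 350 to 975 mm from the base axis. Payload 7.1 kg.
Tool frame: the origin (TCP) lies on the front face of the gripper's body, between the roots of the fingers; the fingertips stand 80 mm ahead of it and the grasp point (between the pads) lies 61 mm ahead of it (env.tips_ahead is the distance from the TCP to the fingertips, in mm); z points along the fingers, y is the line along which they close (so a half turn about z gives the same grasp; the last joint's range is limited). The gripper opens to 88 mm and grips with 3 to 60 N. Pads are 20 mm wide; open, the fingers measure 115 mm over their backs; the gripper's body (75 mm by 178 mm) begins 61 mm behind the grasp point.
Start: joints at [1.298, 0.423, 1.63, -0, 1.089, -0.019], TCP at [156.896, 604.97, 302.675] pointing down, gripper open.
Joint ranges: [-3, 3], [-0.9, 2.11], [0.09, 2.58], [-1.31, 4.45], [0.11, 2.69], [-2.54, 2.54]. Speed limits (rad/s): [2.39, 2.39, 3.01, 3.14, 3.14, 3.14].

INTERFACE

Orientations are given as a unit quaternion [x, y, z, w].
In Python, from station import env, set_gripper, viewer, workorder gives the robot as it stands. Calls block until the motion is done:
- env.reach(position, orientation): joint-space move of the TCP to a pose.
- env.move_l(position, rot=None, rate=150, f_stop=None): straight line of the TCP; rot=None keeps the orientation; rate is the mean speed in mm/s. With f_stop (N) it stops when the force on the tool has changed by that much, and returns True; else False.
- env.move_joints(angles): joint-space move.
- set_gripper(opening): finger opening in mm; the grip force is fixed at half the most; returns when the fingers have stopped.
- env.hold(seconds).
- env.ik(position, orientation): joint angles nearest the present ones, or None.
- env.read_state(): the state.
- viewer.camera(name): name is "side" or "top"; returns the picture (384x512x3 uint8, blue, green, red); there is no depth.
- viewer.camera_params(name): a dict with "fx", "fy", "cx", "cy" (pixels), "dist" ([k1, k2, p1, p2, k3] as OpenCV has them; the pictures are not rectified), "pose" (4x4, takes a point from camera to world coordinates). Camera axes: x right, y up, looking along -z (the intrinsics and any distortion apply to the point x, -y, -z); pixel columns grow to the right and rows downward; lengths in mm; the calibration is good to about 2 mm. A picture is of the moment at which its call begins. camera_params takes no time and is no camera call.
A pose or a line that the arm cannot do raises env.IKError and nothing moves.
- workorder.sign_off(): hands the job in; it is judged then, once.
The state is a dict: "time_s": time; "qpos": joint angles; "dq": joint speeds; "tau": joint torques, N m; "tool_pos": TCP position; "orientation": TCP orientation; "force": force on the tool from outside, world axes, zero at the start; "wrist_torque": the same for the moment, N m; "width": finger opening in mm; "grip_force": force on a finger pad.
Only numpy, scipy, OpenCV 4.12 (cv2) and the standard library are available. Lean on these libraries where they do the work, as an engineer would, in place of code of your own. Each camera call takes 0.05 s, during which the arm holds its last target. There are 200 camera calls.

## Working session

There is one attempt and no reset: what is moved stays moved. The work goes in short steps, each a Python script; the robot and the scene stay as the last script left them, time stands still between calls to the robot, and variables do not carry over. Pictures are saved under pics/ and viewed, at most 10 in all, crops included, and the job is handed in when it is done.

```bash
mkdir -p pics; ls
python3 - <<'E'
from station import env, viewer
import cv2, numpy as np
for n in ("side","top"):
    cv2.imwrite(f"pics/{n}0.png", viewer.camera(n))
    p=viewer.camera_params(n); print(n,{k:np.round(v,3).tolist() for k,v in p.items()})
s=env.read_state(); print(s["time_s"],s["tool_pos"],s["orientation"],s["width"])
E
```

```text
pics
side {'fx': 388.0, 'fy': 388.0, 'cx': 254.441, 'cy': 182.119, 'dist': [-0.026, 0.0, 0.0, 0.0, 0.0], 'pose': [[-0.999, 0.009, -0.046, 424.512], [-0.044, -0.53, 0.847, 1080.721], [-0.016, 0.848, 0.53, 918.637], [0.0, 0.0, 0.0, 1.0]]}
top {'fx': 364.517, 'fy': 364.517, 'cx': 257.41, 'cy': 191.172, 'dist': [-0.11, 0.0, 0.0, 0.0, 0.0], 'pose': [[-0.005, 0.996, -0.093, 362.211], [-1.0, -0.004, 0.012, 10.97], [0.012, 0.093, 0.996, 1543.999], [0.0, 0.0, 0.0, 1.0]]}
0.1 [156.76677036 604.59305357 301.9569708 ] [ 1.26552986e-01  9.91959584e-01 -7.15814037e-04 -1.11878943e-04] 87.94189500094139
```

View pics/side0.png

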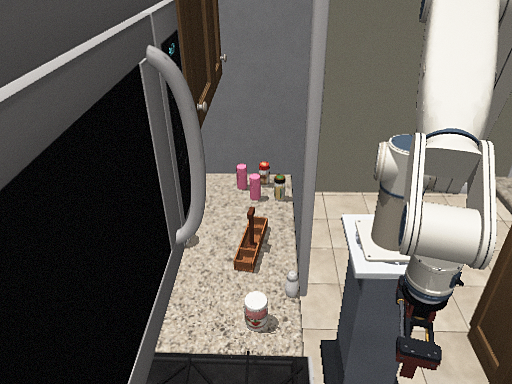

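View pics/top0.png

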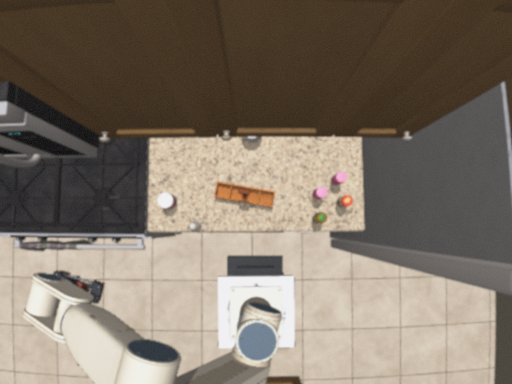

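Side view: the caddy is at about (252,245), the jam jar (256,310) and the shaker (292,284). Pink jars stand at (242,177) and (255,187), with a red-capped one at (264,173) and a green-capped one at (280,187). The top view shows the same layout: caddy (245,195), jars at (320,193), (340,178), (346,201) and (320,217). I'll zoom in on the jar cluster.

Run:
```python
import cv2, numpy as np
a=cv2.imread("pics/side0.png")[150:280,215:315]; b=cv2.imread("pics/top0.png")[165:230,205:365]
a=cv2.resize(a,None,fx=4,fy=4,interpolation=cv2.INTER_CUBIC); b=cv2.resize(b,(400*800//800,163),interpolation=cv2.INTER_CUBIC)
b=cv2.resize(cv2.imread("pics/top0.png")[165:230,300:365],None,fx=6,fy=6,interpolation=cv2.INTER_CUBIC)
c=np.zeros((520,790,3),np.uint8); c[:a.shape[0],:400]=a; c[:390,400:790]=b
cv2.imwrite("pics/z0.png",c)
```

```text
(no output)
```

View pics/z0.png

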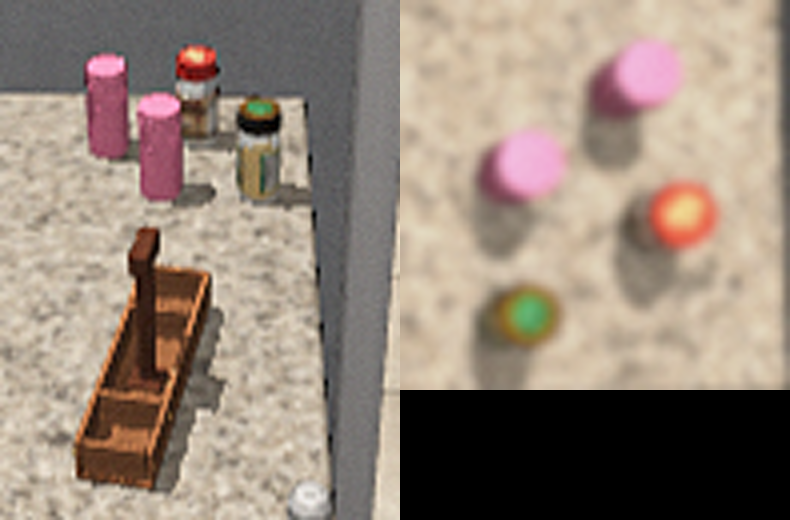

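The red-capped jar (side px 264,173) and the green-capped jar (280,187) are the matching pair. Both pink ones are plain look-alikes. Next I'll measure.

```bash
cat > h.py <<'E'
import cv2, numpy as np
from station import env, set_gripper, viewer, workorder
def rays(cam, uv):
    p=viewer.camera_params(cam); T=np.array(p["pose"])
    K=np.array([[p["fx"],0,p["cx"]],[0,p["fy"],p["cy"]],[0,0,1]])
    n=cv2.undistortPoints(np.float64(uv).reshape(-1,1,2),K,np.array(p["dist"])).reshape(-1,2)
    d=np.c_[n[:,0],-n[:,1],-np.ones(len(n))]@T[:3,:3].T
    return T[:3,3], d/np.linalg.norm(d,axis=1)[:,None]
def plane(cam,uv,z):
    o,d=rays(cam,uv); return (o+d*((z-o[2])/d[:,2])[:,None])[:,:2]
def tri(uvs,uvt):
    o1,d1=rays("side",uvs);o2,d2=rays("top",uvt)
    A=np.c_[d1[0],-d2[0]]; t=np.linalg.lstsq(A,o2-o1,rcond=None)[0]
    a=o1+t[0]*d1[0];b=o2+t[1]*d2[0]; return (a+b)/2,np.linalg.norm(a-b)
def mask(img,lo,hi,roi):
    m=cv2.inRange(cv2.cvtColor(img,cv2.COLOR_BGR2HSV),np.array(lo),np.array(hi))
    k=np.zeros_like(m); x0,y0,x1,y1=roi; k[y0:y1,x0:x1]=m[y0:y1,x0:x1]
    n,l,s,c=cv2.connectedComponentsWithStats(k)
    if n<2: return None
    i=1+np.argmax(s[1:,4]); return (l==i).astype(np.uint8)*255,c[i],s[i]
E
python3 - <<'E'
from h import *
np.set_printoptions(precision=1,suppress=True)
t=cv2.imread("pics/top0.png"); s=cv2.imread("pics/side0.png")
for nm,lo,hi,rt,rs in [("red",(0,140,120),(14,255,255),(335,190,360,212),(255,155,275,172)),
                       ("green",(30,50,30),(90,255,255),(308,206,332,226),(270,172,290,184))]:
    a=mask(t,lo,hi,rt);b=mask(s,lo,hi,rs)
    print(nm,a[1],a[2],b[1],b[2],"top105",plane("top",[a[1]],105),"side105",plane("side",[b[1]],105),"tri",tri([b[1]],[a[1]]))
for cam,im,roi in [("top",t,(205,175,285,215)),("side",s,(228,200,275,275))]:
    m,c,st=mask(im,(0,110,20),(18,255,255),roi)
    print(cam,c,st)
    cv2.imwrite(f"pics/m_{cam}.png",m)
    pts=np.argwhere(m)[:,::-1]
    for z in (0,45): print(z,cv2.minAreaRect(plane(cam,pts,z).astype(np.float32)))
a=cv2.resize(t[175:215,205:285],None,fx=9,fy=9,interpolation=cv2.INTER_NEAREST)
ma=cv2.imread("pics/m_top.png")[175:215,205:285]
b=cv2.resize(s[200:275,225:280],None,fx=4,fy=4,interpolation=cv2.INTER_NEAREST)
cv2.imwrite("pics/z1.png",a)
b=cv2.resize(s[203:275,230:275],None,fx=8,fy=8,interpolation=cv2.INTER_NEAREST); mb=cv2.resize(cv2.imread("pics/m_side.png")[203:275,230:275],None,fx=8,fy=8,interpolation=0)
cv2.imwrite("pics/z2.png",np.hstack([b,mb]))
E
```

```text
red [346.  200.8] [342 196  10  10  53] [263.1 164.9] [259 162  10   8  35] top105 [[ 457.1 -360.3]] side105 [[ 464.  -358.5]] tri (array([ 460.6, -360.9,  103.4]), np.float64(6.770489044446099))
green [321.2 216.9] [318 214   7   7  37] [279.2 176.4] [277 175   6   4  19] top105 [[ 393.7 -259. ]] side105 [[ 396.4 -264.5]] tri (array([ 395.1, -258.4,  108.6]), np.float64(2.924841911374138))
top [244.3 194.1] [215 182  60  25 928]
0 ((494.7635498046875, 47.914886474609375), (248.16964721679688, 69.25589752197266), 80.00040435791016)
45 ((490.9002990722656, 46.838096618652344), (240.9366455078125, 67.23738098144531), 80.00040435791016)
side [250.4 242.5] [ 234  207   34   65 1212]
0 ((494.6815490722656, -17.10107421875), (355.93292236328125, 87.69100952148438), 83.5805892944336)
45 ((491.2442932128906, 36.6763916015625), (338.4972839355469, 83.39542388916016), 83.58057403564453)
```

View pics/z1.png

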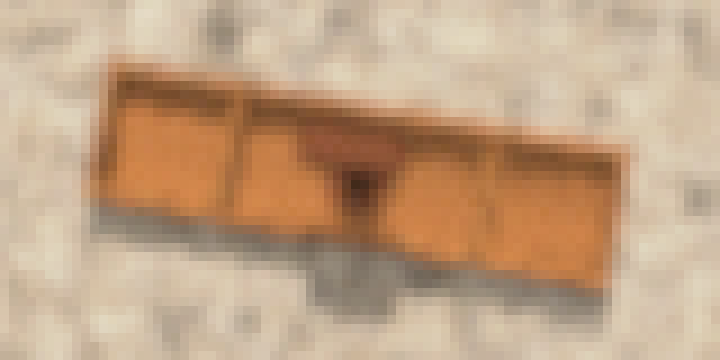

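View pics/z2.png

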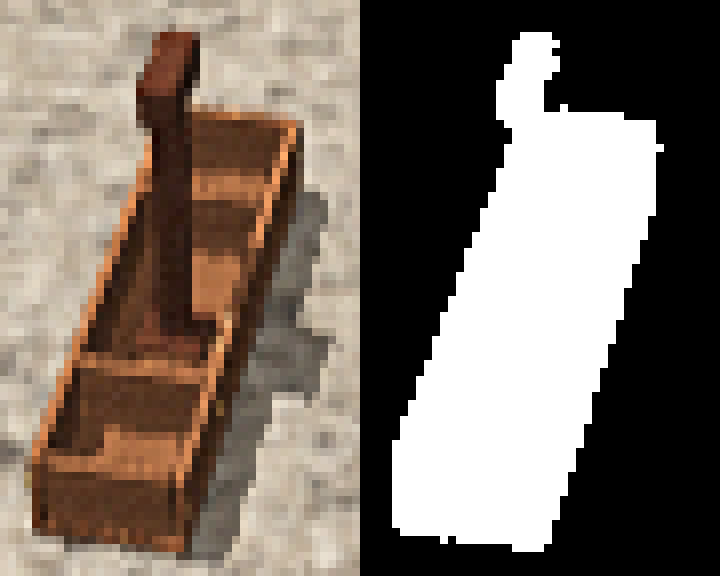

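Top view: the rim corners are clear and the grip is at top px ~(244,191). In the side view the rim corners are at (234.4,260.2), (253.4,262.4) and (267.5,218.2). I'll check these against the known caddy size and then make the first moves: pinch the grip block along the caddy's length, then across it, so its pose is known in the arm's own frame.

```bash
cat >> h.py <<'E'
from scipy.spatial.transform import Rotation as R
def quat(a):  # tool down, closing line at world angle a
    y=np.array([np.cos(a),np.sin(a),0]);z=np.array([0,0,-1.]);return R.from_matrix(np.c_[np.cross(y,z),y,z]).as_quat()
def best(p,a):
    q0=np.array(env.read_state()["qpos"]);c=[]
    for k in (a,a+np.pi):
        q=env.ik(p,quat(k))
        if q is not None: c.append((np.abs(np.array(q)-q0).max(),k))
    return quat(min(c)[1])
def go(x,y,z,a): env.reach([x,y,z],best([x,y,z],a)); st("go")
def lin(x,y,z,rate=150,f=None):
    r=env.move_l([x,y,z],rate=rate,f_stop=f); st("lin" ,r); return r
def st(m="",*e):
    s=env.read_state();print(m,*e,"t%.1f"%s["time_s"],np.round(s["tool_pos"],1),"w%.1f g%.1f"%(s["width"],s["grip_force"]),"F",np.round(s["force"],1))
E
python3 - <<'E'
from h import *
c=plane("side",[(234.4,260.2),(253.4,262.4),(267.5,218.2)],45)
print(c,np.linalg.norm(c[0]-c[1]),np.linalg.norm(c[1]-c[2]),"centre",(c[0]+c[2])/2)
d=c[1]-c[2];print("ang",np.degrees(np.arctan2(d[1],d[0])))
tc=plane("top",[(205+115/9-.5,175+65/9-.5),(205+625/9-.5,175+150/9-.5),(205+600/9-.5,175+290/9-.5),(205+97/9-.5,175+203/9-.5)],45)
print(tc,tc.mean(0)); print("grip top",plane("top",[(205+352/9-.5,175+148/9-.5)],162), plane("side",[(230+168/8-.5,203+62/8-.5)],162))
print("cab",plane("top",[(150,134),(340,134)],460))
print("pink",plane("top",[(320.5,192),(340,177.5)],105))
E
```

```text
[[543.74131078 159.9142037 ]
 [482.08880057 168.31982329]
 [440.6247197  -64.68282868]] 62.22287727271518 236.66327519696927 centre [492.18301524  47.61568751]
ang 79.90953692509623
[[542.57011146 158.41525474]
 [502.46039029 -75.9567733 ]
 [438.1717525  -63.94921098]
 [478.91897163 166.31148084]] [490.53030647  46.20518783]
grip top [[492.77166545  46.38363615]] [[495.1557853   46.87755751]]
cab [[ 640.64086526  325.37578551]
 [ 638.98010272 -256.55772883]]
pink [[ 492.853894   -258.3310231 ]
 [ 551.00307235 -338.63931737]]
```

Both views agree to about 2 mm: caddy centre (492.5, 47), long axis at 80°. I'll pinch now.

Run:
```python
from h import *
a=np.radians(80)
set_gripper(86)
go(492.5,47,275,a); lin(492.5,47,215,120,15)
set_gripper(40); st("grip"); env.hold(.2); st()
set_gripper(75); lin(492.5,47,260,150)
go(492.5,47,260,a-np.pi/2); lin(492.5,47,215,120,15)
set_gripper(10); st("grip"); env.hold(.2); st()
set_gripper(60); lin(492.5,47,275,150)
cv2.imwrite("pics/top1.png",viewer.camera("top"))
```

```text
go t2.7 [492.6  47.6 275. ] w85.8 g0.0 F [ 0.2 -0.2 -0.3]
lin False t3.3 [492.8  47.2 215.2] w86.2 g0.0 F [0.1 0.2 0.5]
grip t4.0 [492.5  46.9 215.1] w45.9 g30.0 F [-0.4 -0.8  2. ]
 t4.2 [492.5  46.9 215.1] w45.7 g30.0 F [-0.2 -2.3  3.6]
lin False t5.3 [492.5  47.  260.1] w75.1 g0.0 F [0.3 0.  0.1]
go t6.7 [492.3  47.  259.5] w74.8 g0.0 F [ 0.4 -0.4  0.3]
lin False t7.2 [492.6  47.  215. ] w75.0 g0.0 F [-0.8  0.3 -0.4]
grip t8.2 [492.6  47.  215. ] w18.0 g30.0 F [ 0.9 -0.2 -0.4]
 t8.4 [492.5  47.  215. ] w17.7 g30.0 F [ 0.2 -0.3 -1.7]
lin False t9.7 [492.3  47.  274.8] w59.7 g0.0 F [-0.3  0.2 -0.5]
```

The widths read 46 and 18 mm as expected, so the caddy is centred at (492.5, 47). Now the green-capped jar.

```bash
cat >> h.py <<'E'
C=np.array([492.5,47.]); A=np.radians(80); YV=np.array([np.cos(A),np.sin(A)])
def pick(x,y,zg=61):
    set_gripper(72); go(x,y,260,A); lin(x,y,61+zg,170,12)
    set_gripper(30); st("pinch1"); set_gripper(72)
    lin(x,y,200,200); go(x,y,200,A-np.pi/2); lin(x,y,61+zg,150,12)
    set_gripper(30); st("pinch2"); lin(x,y,330,150)
E
python3 - <<'E'
from h import *
pick(394.5,-260)
p=C+90*YV; go(p[0],p[1],340,A-np.pi/2)
cv2.imwrite("pics/top2.png",viewer.camera("top")); s=viewer.camera("side"); cv2.imwrite("pics/side2.png",s)
cv2.imwrite("pics/z3.png",cv2.resize(s[120:330,170:330],None,fx=2.8,fy=2.8,interpolation=cv2.INTER_CUBIC))
E
```

```text
go t11.4 [ 394.8 -259.6  260.1] w72.1 g0.0 F [-0.1 -0.3  0.2]
lin False t12.4 [ 395.1 -260.   122.6] w71.7 g0.0 F [ 0.1  0.5 -0.3]
pinch1 t12.9 [ 394.7 -260.2  122.4] w43.3 g30.0 F [-0.9  0.3  5.5]
lin False t14.1 [ 394.4 -259.9  199.9] w72.2 g0.0 F [ 0.7 -0.2 -0.3]
go t15.5 [ 394.2 -259.8  199.3] w71.9 g0.0 F [ 0.2 -0.3 -0.4]
lin False t16.2 [ 394.7 -260.1  122.2] w71.9 g0.0 F [ 0.5 -0.6  0.7]
pinch2 t16.7 [ 394.6 -260.1  122.5] w43.9 g30.0 F [-1.2 -0.4  6.7]
lin False t18.3 [ 394.2 -259.7  329.2] w43.7 g30.0 F [-0.7  0.1 -1.5]
go t19.8 [508.2 134.8 339.9] w44.0 g30.0 F [-0.  -0.7 -1.1]
```

View pics/z3.png

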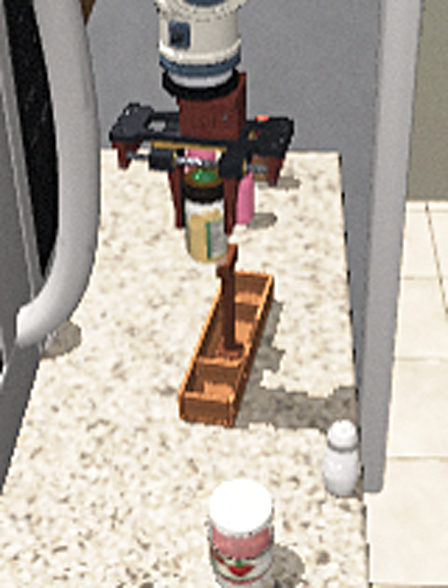

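The green-capped jar hangs upright in the fingers at crop (207,225), above the near pocket. The handle, shaker and jam jar are clear. Lowering it now, then fetching the red-capped jar.

```bash
cat >> h.py <<'E'
def place(s):
    p=C+s*90*YV; go(p[0],p[1],340,A-np.pi/2); lin(p[0],p[1],185,150)
    lin(p[0],p[1],131,45,6); env.hold(.1); st("down")
E
python3 - <<'E'
from h import *
place(1)
s=viewer.camera("side"); cv2.imwrite("pics/side3.png",s)
if env.read_state()["tool_pos"][2]<138:
    set_gripper(64); st("open"); p=env.read_state()["tool_pos"]; lin(p[0],p[1],320,150)
    s=viewer.camera("side"); cv2.imwrite("pics/side3.png",s)
cv2.imwrite("pics/z4.png",cv2.resize(s[150:330,190:310],None,fx=3.3,fy=3.3,interpolation=cv2.INTER_CUBIC))
E
```

```text
go t20.1 [508.2 135.1 340. ] w43.9 g30.0 F [-0.1 -0.  -1.2]
lin False t21.3 [508.6 135.8 185.7] w43.3 g30.0 F [-0.2  0.8 -0.9]
lin True t22.4 [507.9 135.6 132.5] w43.7 g30.0 F [-0.8  0.2  6. ]
down t22.5 [507.9 135.6 132.5] w43.5 g30.0 F [-1.6  0.9  5.3]
open t23.1 [507.2 135.4 131.6] w64.0 g0.0 F [-0.6  0.3 -0.4]
lin False t24.5 [506.8 135.3 319.2] w64.0 g0.0 F [ 0.4 -0.8  0.2]
```

View pics/z4.png

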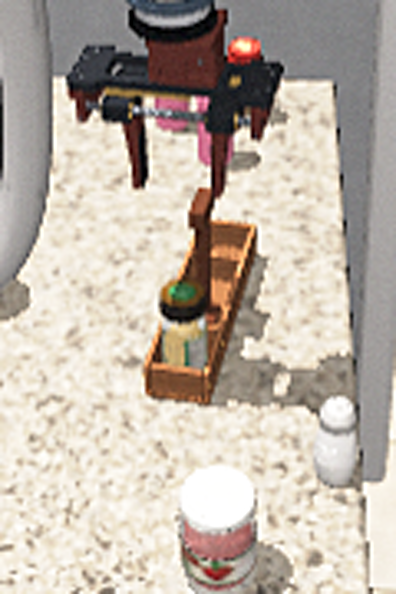

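The green-capped jar stands upright in the near pocket at crop (183,320). Next is the red-capped jar.

Run:
```python
from h import *
pick(459.5,-361)
if env.read_state()["width"]>38:
    place(-1)
    if env.read_state()["tool_pos"][2]<138:
        set_gripper(64); st("open"); p=env.read_state()["tool_pos"]; lin(p[0],p[1],320,150)
s=viewer.camera("side"); cv2.imwrite("pics/side4.png",s); t=viewer.camera("top"); cv2.imwrite("pics/top4.png",t)
cv2.imwrite("pics/z5.png",cv2.resize(s[150:330,190:310],None,fx=3.3,fy=3.3,interpolation=cv2.INTER_CUBIC))
```

```text
go t26.8 [ 460.  -360.2  260.1] w71.5 g0.0 F [-0.8 -0.2 -0.4]
lin False t27.7 [ 460.1 -361.2  122.8] w72.1 g0.0 F [-0.4 -0.2 -0.4]
pinch1 t28.3 [ 459.9 -361.5  122.6] w44.1 g30.0 F [-0.5 -1.7  4. ]
lin False t29.4 [ 459.3 -360.8  199.8] w71.9 g0.0 F [ 0.9  0.5 -0.5]
go t30.8 [ 459.3 -360.8  199.2] w71.7 g0.0 F [ 0.1 -0.  -0.1]
lin False t31.5 [ 459.8 -361.2  122.3] w71.8 g0.0 F [ 0.3 -0.4  0.9]
pinch2 t32.1 [ 459.8 -361.2  122.5] w43.8 g30.0 F [0.4 1.2 4.9]
lin False t33.6 [ 459.1 -360.7  329. ] w43.9 g30.0 F [ 0.8 -0.7 -1.7]
go t34.8 [477.2 -42.3 340. ] w43.9 g30.0 F [ 0.8  0.2 -1.4]
lin False t36.0 [477.4 -41.8 185.6] w44.2 g30.0 F [ 0.  -0.1 -1.3]
lin True t37.1 [476.7 -41.6 132.5] w43.8 g30.0 F [-0.5 -0.3  5.6]
down t37.2 [476.7 -41.6 132.5] w44.0 g30.0 F [-0.4  1.   6.1]
open t37.7 [476.  -41.5 131.8] w64.0 g0.0 F [-0.5  0.1  0.1]
lin False t39.1 [475.6 -41.5 319.2] w63.8 g0.0 F [ 0.  -0.5 -0.1]
```

View pics/z5.png

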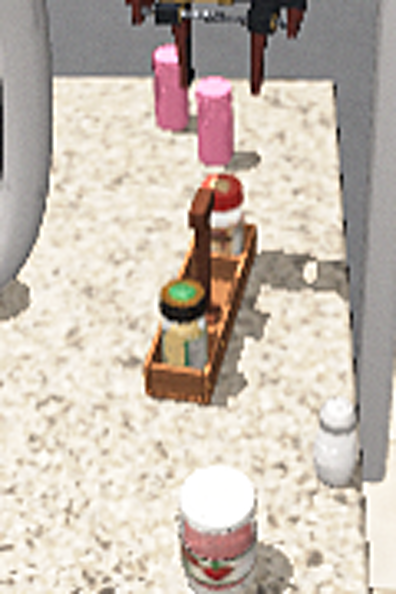

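Both jars stand upright in their pockets: green cap at crop (183,320), red cap at (225,215). Now to grip the handle and lift.

Run:
```python
from h import *
x,y=C
go(x,y,290,A-np.pi/2); lin(x,y,212,100,12)
set_gripper(8); env.hold(.3); st("grip")
lin(x,y,313,45); env.hold(1); st("held")
s=viewer.camera("side"); cv2.imwrite("pics/side5.png",s)
cv2.imwrite("pics/z6.png",cv2.resize(s[100:330,170:330],None,fx=2.6,fy=2.6,interpolation=cv2.INTER_CUBIC))
```

```text
go t39.7 [492.2  47.7 289.2] w63.7 g0.0 F [ 1.  -0.5 -0.5]
lin False t40.6 [492.9  46.8 212.5] w64.0 g0.0 F [-0.3  0.5  0.9]
grip t41.7 [492.6  47.  212. ] w18.0 g30.0 F [ 1.1 -0.5 -1.3]
lin False t44.1 [492.4  47.  312.8] w18.0 g30.0 F [ 0.3 -0.2 -5.5]
held t45.1 [492.5  47.  313. ] w17.6 g30.0 F [ 0.  -0.8 -5.3]
```

View pics/z6.png

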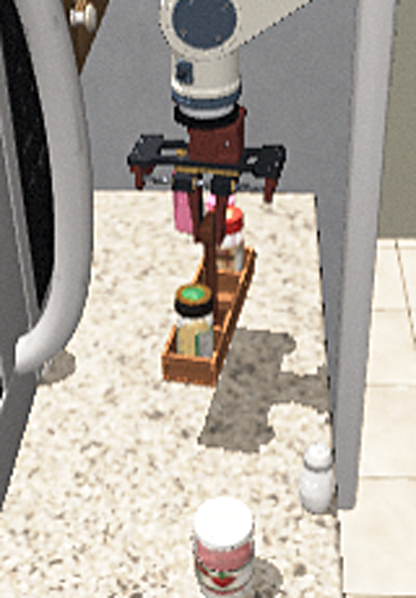

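The caddy hangs level with its detached shadow below it, and both jars are upright in it at crop (195,320) and (233,235). The shaker and jam jar have not moved. Handing in.

```bash
python3 -c "
from station import workorder
print(workorder.sign_off())"
```

```text
the job is handed in; nothing more can be done
None
```

I handed the job in at about 45 s with the caddy held level by its grip about 10 cm up, both spice jars (red and green caps) upright in its end pockets, and the other items left where they stood; sign-off returned no verdict.

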